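# Lay out a staining row on a microscopy bench

### The arm

A 6-joint arm with a two-finger parallel gripper is mounted at the origin on the work surface. World frame = base frame: x ahead of the robot, y to its left, z up, the work surface at z = 0. Lengths are in mm, angles in rad, forces in N, time in s.
With the tool pointing down it reaches from about 300 to 775 mm from the base axis. Payload 14.6 kg.
Tool frame: the origin (TCP) lies between the finger pads; the fingertips stand manip.tip_reach ahead of it and the grasp point (between the pads) lies 5 mm behind it (manip.tip_reach is the distance from the TCP to the fingertips, in mm); z points along the fingers, y is the line along which they close (so a half turn about z gives the same grasp; the last joint's range is limited). The gripper opens to 94 mm and grips with 3 to 60 N. Pads are 16 mm wide; open, the fingers measure 119 mm over their backs; the gripper's body (75 mm by 177 mm) begins 78 mm behind the grasp point.
Start: joints at [-1.286, 0.3, 1.521, -0, 1.321, -0.067], TCP at [189.516, -516.307, 219.446] pointing down, gripper open.
Joint ranges: [-3.03, 3.03], [-0.79, 2.21], [0.23, 2.52], [-1.04, 4.18], [0, 3.07], [-2.55, 2.55]. Speed limits (rad/s): [2.22, 2.22, 2.57, 3.14, 3.14, 3.14].

### API

Orientations are given as [roll, pitch, yaw] about the fixed x, y, z axes, in that order (R = Rz(yaw) Ry(pitch) Rx(roll)).
In Python, from cell import manip gives the robot as it stands. The module is installed in compiled form; this text tells all that it offers.
- The arm moves only by the shell command python3 -m creep 'ROWS' [FORCE]. ROWS is JSON, a list of rows, each a list of 3 entries, a list of its own where there are three numbers: the opening, from -1 (shut) to 1 (fully open), then the shift along the tool's x, y, z in cm, then the turn about the tool's z in units of 5 degrees (1.0 is 5 degrees). In form: [[grip, [tx, ty, tz], roll], ...]. A call has 1 to 12 rows; each row is the pose to reach, as a shift and turn from the pose commanded when the call began, along the tool's axes at that moment; what a row does not reach only later rows make up. A row lasts 1/10 s, in which the tool goes at most 50 mm and 8.59 degrees, less where a joint would pass 70% of its speed; a pose out of reach is approached as far as the arm can. A call with a gripper value outside its range is refused whole. The fingers move at their own pace and stop on an object; FORCE is the grip in N (left out, the last holds). Time passes only in rows, so rows that repeat a pose let the fingers close. It gives the time, the measured TCP pose, the force, the opening and the grip force at its end, in the units of the state.
- manip.read_state(): the state, without advancing time (a new reading comes with each control period).
- manip.camera(name): name is "scene" or "top" or "wrist"; returns the picture (384x512x3 uint8, red, green, blue); there is no depth.
- manip.camera_params(name): a dict with "fovy" (degrees; the focal length in pixels is half the picture's height over the tangent of half this angle, whatever the lens; pixels are square), "cx", "cy" (the principal point, pixels), "k1" (the pictures are not rectified: a ray, as slopes to the right and down, at radius r is drawn at 1 + k1 r^2 times it, then the intrinsics apply), "origin" and "attitude" of the camera in the world. Camera axes: x right, y down, z forward; pixel columns grow to the right and rows downward; lengths in mm; the calibration is good to about 2 mm. A picture is of the moment at which its call begins: read the wrist's pose just before it. camera_params takes no time and is no camera call; for the wrist camera it gives the pose at the moment of the call.
- manip.sign_off(): hands the job in; it is judged then, once.
The state is a dict: "clock": time; "joints": joint angles; "qd": joint speeds; "effort": joint torques, N m; "eef_pos": TCP position; "eef_rot": TCP orientation; "wrist_force": force on the tool from outside, world axes, zero at the start; "moment": the same for the moment, N m; "finger_gap": finger opening in mm; "finger_force": force on a finger pad.
Only numpy, scipy, OpenCV 4.12 (cv2) and the standard library are available. Lean on these libraries where they do the work, as an engineer would, in place of code of your own. Each camera call takes 0.05 s, during which the arm holds its last target. There are 200 camera calls.

### The job

Lay out the staining row for the next sample. Stand the square glass staining jar on the sheet midway between the slide warmer and the slide rack and in line with them, stand the amber dropper bottle (the slim one with the rubber bulb) straight behind the jar, on the side away from the robot, leaving a gap of about 20 mm, set the open dish upright on the middle of the warmer's plate and then put the lid on the dish, seated all the way down. Leave the reagent bottle, cup, slide box and tally counter where they stand.

Things in the scene. Friction and masses are not known exactly. Their poses are not given: they have to be found in the camera images.
- warmer: Slide warmer, a target, fixed to the bench: low grey block with a dark steel plate on top, 80 (x) x 110 (y) x 28 mm high, small black dial on its front (-x) side reaching 8 mm out. Origin: centre of its underside, on the bench; the plate's surface is 28 mm above. Its x axis points away from the robot (turned up to 0.12 rad), z up. Stands to the left or the right of the rack.
- rack: Slide rack, fixed to the bench: white base with nine upright glass slides standing in it, 80 (x) x 110 (y) x 34 mm high. Origin: centre of its underside. Same heading as the warmer; it stands 290 to 310 mm from the warmer (centre to centre) along the warmer's y axis, on its +y or -y side. Nothing goes on it.
- jar: Square open staining jar of clear glass with a white rim, 48 x 48 mm, 58 mm high, walls 4 mm, about 140 g, loose. Origin: centre of its underside; x and y axes square to its sides, z up.
- dropper: Slim amber glass dropper bottle: round body 30 mm across up to 36 mm, shoulder, black collar 19 mm across, black rubber bulb, 62 mm high overall, about 50 g, loose. Origin: centre of its underside, z up.
- dish: Small round open white dish, 54 mm outside diameter, 16 mm high, wall 2.5 mm, floor 3 mm, open side up, about 30 g, loose. Origin: centre of its underside, z up.
- lid: Round white lid of the dish, lying with its skirt down and flat top up: 68 mm outside diameter, 62 mm inside, 12.5 mm high, top 2.5 mm thick, about 30 g, loose. Origin: centre of the skirt's lower rim, z up. Seated on the dish, its lower rim is 6 mm above the dish's underside.
- reagent: Bystander: stout amber reagent bottle with a white screw cap, 40 mm across, 60 mm high, loose. Origin: centre of its underside. Not to be moved.
- cup: Bystander: small clear plastic medicine cup, 40 mm across at the rim, 32 mm high, loose. Origin: centre of its underside. Not to be moved.
- slidebox: Bystander: slide box of cardboard with a white top, 46 (x) x 81 (y) x 30 mm high, loose. Origin: centre of its underside. Not to be moved.
- counter: Bystander: round steel tally counter, 44 mm across, 35 mm high with its push knob, loose. Origin: centre of its underside. Not to be moved.
There are look-alikes about, which are no part of the job. What is shaped like the jar but green or red is not meant.

How it is judged (in metres and radians):
At the end, for the whole second after the job is handed in: Jar under 15 mm off the warmer-rack centre line and under 170 mm from each; dropper 44-85 mm from jar, over 40 mm behind that line, 125-175 mm sideways of the warmer; dish within 15 mm of plate centre; lid within 7 mm, rim under 9.5 mm above dish foot; all upright within 0.1 rad, at rest (x of jar in the frame of warmer between -0.015 and 0.015 m and horizontal distance between jar and warmer below 0.17 m and horizontal distance between jar and rack below 0.17 m and height (world z) of each of jar, dropper below 0.006 m and x of dropper in the frame of warmer above 0.04 m and horizontal distance between dropper and jar between 0.044 and 0.085 m and (y of dropper in the frame of warmer between 0.125 and 0.175 m or y of dropper in the frame of warmer between -0.175 and -0.125 m) and horizontal distance between dish and warmer below 0.015 m and z of dish in the frame of warmer between 0.024 and 0.032 m and horizontal distance between lid and dish below 0.007 m and z of lid in the frame of dish between 0.003 and 0.0095 m and angle between each of jar, dropper, dish, lid's own z axis and vertical below 0.1 rad and linear speed of each of jar, dropper, dish, lid below 0.02 m/s); the robot touches nothing.
It fails at once if a bystander (reagent bottle, cup, slide box, tally counter) is moved by more than 20 mm (distance of any of reagent, cup, slidebox, counter from where it was at the start of the episode above 0.02 m).
It also fails if it takes over 112 s, if anything falls off the work surface, if the arm or the gripper's body presses on something with over 40 N, if the wrist force passes 120 N, or if a joint passes its speed limit or range.

## Working session

There is one attempt and no reset: what is moved stays moved. The work goes in short steps, Python scripts to look and compute and a shell command to move; the robot and the scene stay as the last step left them, time stands still between calls to the robot, and variables do not carry over. Pictures are saved under pics/ and viewed, at most 14 in all, crops included, and the job is handed in when it is done.

```bash
mkdir -p pics; python3 - <<'E'
from cell import manip
import cv2
print(manip.tip_reach)
for n in ("top","scene"):
    im=manip.camera(n); cv2.imwrite(f"pics/{n}0.png",cv2.resize(im[:,:,::-1],(800,600),interpolation=cv2.INTER_CUBIC)); cv2.imwrite(f"pics/raw_{n}0.png",im[:,:,::-1])
    print(n,manip.camera_params(n))
print(manip.camera_params("wrist"))
print(manip.read_state())
E
```

```text
14.0
top {'fovy': 54.84137708908608, 'cx': 254.28953566964776, 'cy': 196.43800755082825, 'k1': -0.11599535965530568, 'origin': array([ 293.15637667,  -67.58643772, 1219.31436975]), 'attitude': array([-2.91600151, -0.00461279, -1.56014647])}
scene {'fovy': 42.41588760311981, 'cx': 252.17396765336184, 'cy': 184.51500248658147, 'k1': 0.004759326737946267, 'origin': array([1186.86101726,  616.05996986,  899.97457979]), 'attitude': array([-2.32225105,  0.00395695,  2.37828846])}
{'fovy': 63.1542850438951, 'cx': 255.03475328947727, 'cy': 192.9052561056615, 'k1': 0.024143135432221456, 'origin': array([ 251.0322281 , -493.30985953,  382.37333402]), 'attitude': array([ 2.90832522e+00,  1.06367467e-03, -1.21992273e+00])}
{'clock': 0.1, 'joints': array([-1.28557140e+00,  3.00410965e-01,  1.52148017e+00, -1.12911304e-05,
        1.32070619e+00, -6.66512453e-02]), 'qd': array([ 0.00018587, -0.00152709, -0.00161309,  0.0015278 , -0.00045407,
        0.00100224]), 'effort': array([ 3.88466506e-03, -5.32641149e+01, -3.53280830e+01,  7.10632140e-02,
        2.35742319e-02, -5.54909207e-05]), 'eef_pos': array([ 189.47240199, -516.11230258,  218.96199637]), 'eef_rot': array([-3.14058948e+00, -5.60005589e-05,  3.51878941e-01]), 'wrist_force': array([ 0.30544186,  0.35925334, -0.55935665]), 'moment': array([0.06132901, 0.00583037, 0.01254693]), 'finger_force': 0.0, 'finger_gap': 93.98610458226916}
```

View pics/top0.png

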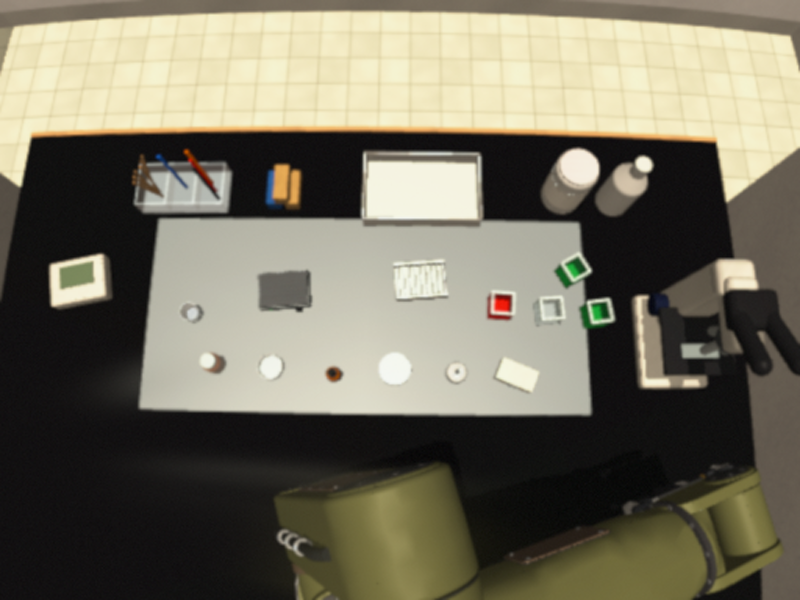

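View pics/scene0.png

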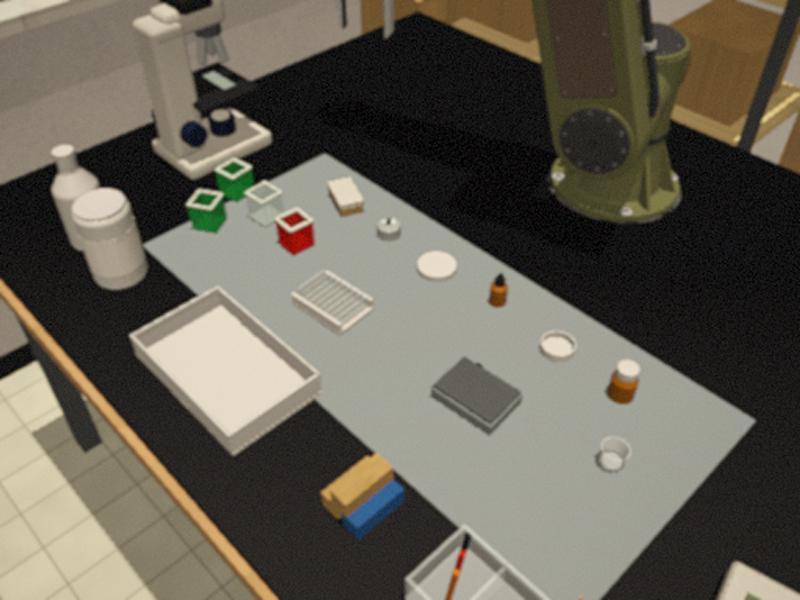

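The top view shows the warmer at (286,290), rack (420,280), clear jar (551,310), dish (271,367), dropper (333,374) and lid (395,369).

Look-alikes:
- Jar: red (502,304), green (573,268) and green (598,312). The clear one at (551,310) is the one I want.
- Dropper: the reagent bottle (212,363). I choose the slim one at (333,374).
- Dish and lid: dish (271,367) is the smaller rimmed one, lid (395,369) is flat and larger.
- Cup (192,313) and counter (456,372) are also round.

Next is a close crop to check these choices.

```bash
cat > h.py <<'E'
import numpy as np, cv2
from scipy.spatial.transform import Rotation as R
from cell import manip
def KD(p):
    f=192/np.tan(np.radians(p["fovy"]/2))
    return np.array([[f,0,p["cx"]],[0,f,p["cy"]],[0,0,1]]), np.array([p["k1"],0,0,0,0.])
def world(p,uv,z):
    "pixels (raw) -> world points on plane z"
    K,D=KD(p); uv=np.array(uv,float).reshape(-1,1,2)
    n=cv2.undistortPointsIter(uv,K,D,None,None,(3,100,1e-12)).reshape(-1,2)
    d=np.c_[n,np.ones(len(n))]@R.from_euler("xyz",p["attitude"]).as_matrix().T
    o=np.array(p["origin"]); z=np.broadcast_to(np.asarray(z,float),len(d))
    return o+d*((z-o[2])/d[:,2])[:,None]
def rel(target):
    "target TCP xyz,yaw -> row shift in cm along tool axes and roll in 5deg units"
    s=manip.read_state(); r=R.from_euler("xyz",s["eef_rot"])
    t=r.inv().apply(np.array(target[:3])-s["eef_pos"])/10
    T=R.from_euler("xyz",[np.pi,0,target[3]])
    a=(r.inv()*T).as_rotvec()[2]
    return t.round(2), round(np.degrees(a)/5,2)
E
python3 - <<'E'
import cv2
im=cv2.imread("pics/raw_top0.png")
cv2.imwrite("pics/crop1.png",cv2.resize(im[160:260,90:240],(798,532),interpolation=cv2.INTER_CUBIC))
cv2.imwrite("pics/crop2.png",cv2.resize(im[155:255,240:390],(798,532),interpolation=cv2.INTER_CUBIC))
E
```

```text
(no output)
```

View pics/crop1.png

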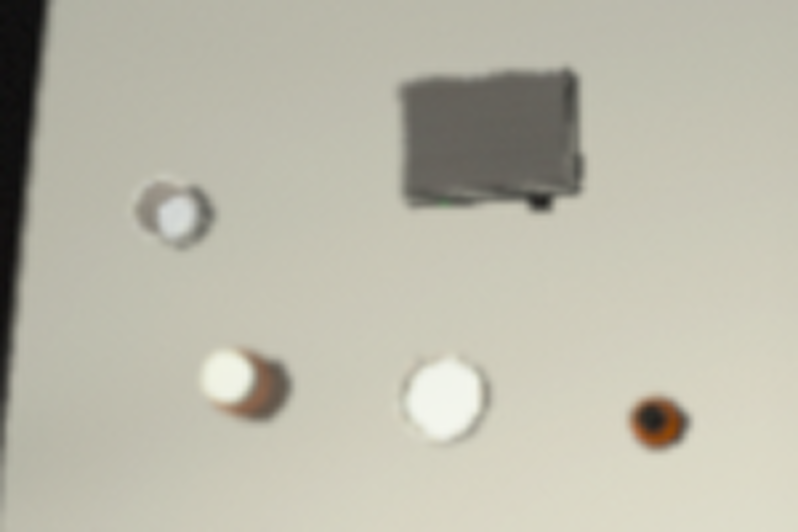

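View pics/crop2.png

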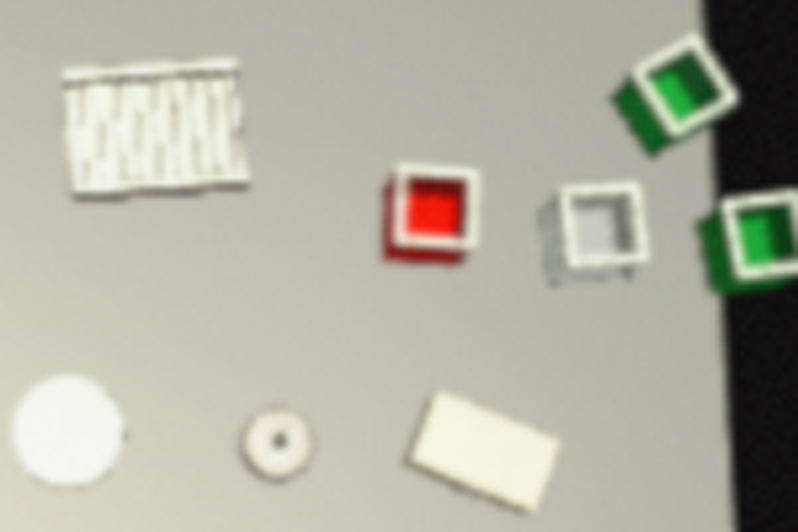

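The crops confirm the choices: clear jar rim centre at crop2 (604,225), lid (68,430), dish crop1 (446,398), dropper bulb (653,416), and warmer plate corners around (400,86)–(577,184).

```bash
cat > m1.py <<'E'
from h import *
p=manip.camera_params("top")
A=lambda l:[((u+.5)/5.32-.5+90,(v+.5)/5.32-.5+160) for u,v in l]
B=lambda l:[((u+.5)/5.32-.5+240,(v+.5)/5.32-.5+155) for u,v in l]
def show(n,uv,z): print(n,world(p,uv,z)[:,:2].round(1).tolist())
w=world(p,A([(401,88),(570,70),(576,182),(407,190)]),28)[:,:2]; print("warmer",w.round(),w.mean(0))
j=world(p,B([(560,187),(640,181),(648,262),(568,268)]),58)[:,:2]; print("jar",j.round(),j.mean(0))
for P in (j,w): 
    e=(P[0]-P[1])+(P[3]-P[2]); print("y-edge ang",np.arctan2(-e[0],e[1]), np.linalg.norm(np.roll(P,-1,0)-P,axis=1))
k=world(p,B([(63,70),(238,60),(250,185),(75,195)]),[20,20,20,20])[:,:2]; print("rack",k.round(),k.mean(0))
show("dish",A([(446,398)]),16); show("bulb/body",A([(653,416),(659,423)]),[62,25]); show("lid",B([(68,430)]),12.5)
show("reag",A([(228,378)]),60); show("cup",A([(178,214)]),15);show("counter",B([(279,440)]),30)
show("red",B([(436,207)]),58);show("green",B([(764,237),(686,87)]),58);show("box",B([(438,392),(560,438),(533,510),(410,460)]),30)
E
python3 m1.py
```

```text
warmer [[633. 231.]
 [646. 124.]
 [573. 117.]
 [567. 223.]] [604.89960919 173.80163607]
jar [[ 586. -365.]
 [ 590. -415.]
 [ 539. -418.]
 [ 535. -368.]] [ 562.41818915 -391.43312664]
y-edge ang 0.0866951278178037 [50.39738817 50.9044646  49.9309797  50.70719533]
y-edge ang 0.08971215316903759 [107.8268966   72.99010503 106.20257955  66.67013641]
rack [[ 668.  -59.]
 [ 676. -171.]
 [ 594. -178.]
 [ 586.  -68.]] [ 631.07399096 -119.11439358]
dish [[438.6, 193.5]]
bulb/body [[424.2, 60.0], [424.2, 60.3]]
lid [[439.3, -65.3]]
reag [[442.9, 316.9]]
cup [[552.7, 372.8]]
counter [[432.3, -193.4]]
red [[572.0, -288.0]]
green [[555.6, -491.3], [650.9, -448.1]]
box [[462.5, -291.2], [434.7, -365.7], [390.8, -347.4], [420.8, -273.0]]
```

```bash
python3 -c "
from h import *
print(rel([562.4,-391.4,210,np.pi/2+.088]))"
```

```text
(array([39.31,  1.15,  0.9 ]), np.float64(-14.98))
```

```bash
python3 -m creep '[[1,[5,0.1,0],-1.5],[1,[10,0.3,0],-3],[1,[15,0.4,0],-5],[1,[20,0.6,0],-6.5],[1,[25,0.8,0.5],-8],[1,[30,1,0.8],-10],[1,[35,1.1,0.9],-11.5],[1,[39.3,1.15,0.9],-13],[1,[39.3,1.15,0.9],-15],[1,[39.3,1.15,0.9],-15],[1,[39.3,1.15,0.9],-15],[1,[39.3,1.15,0.9],-15]]' 10
python3 - <<'E'
from h import *
p=manip.camera_params("wrist"); im=manip.camera("wrist")
cv2.imwrite("pics/w1.png",cv2.resize(im[:,:,::-1],(768,576)))
print(rel([562.4,-391.4,50,np.pi/2+.088]),p)
E
```

```text
clock: 1.3
eef_pos: [561.7, -392.3, 210.6]
eef_rot: [3.142, 0.0, 1.656]
wrist_force: [-0.9, -0.7, 1.1]
finger_gap: 93.9
finger_force: 0.0
(array([ 0.08,  0.07, 16.07]), np.float64(-0.02)) {'fovy': 63.1542850438951, 'cx': 255.03475328947727, 'cy': 192.9052561056615, 'k1': 0.024143135432221456, 'origin': array([ 554.80325702, -325.76456059,  374.04797455]), 'attitude': array([ 2.90790131e+00, -4.41796719e-04,  8.45494306e-02])}
```

View pics/w1.png

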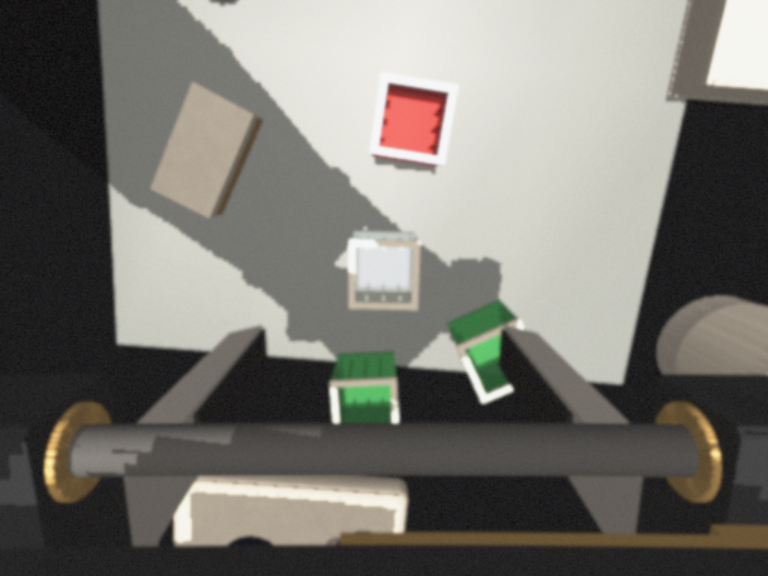

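The jar's rim centre is at (384,273) with sides square to the gripper. Green jars at (365,390) and (485,350) flank it, red at (414,118).

```bash
python3 - <<'E'
from h import *
p=manip.camera_params("wrist")
q=(np.array([(348,238),(420,238),(418,309),(348,307)])+.5)/1.5-.5
j=world(p,q,58); print(j.round(1),j.mean(0))
g=(np.array([(330,380),(398,375),(452,345),(518,322),(490,402)])+.5)/1.5-.5
print(world(p,g,58).round())
def proj(P):
    K,D=KD(p); r=R.from_euler("xyz",p["attitude"]).inv()
    return cv2.projectPoints(r.apply(np.array(P)-p["origin"]),np.zeros(3),np.zeros(3),K,D)[0].reshape(-1,2)*1.5
s=manip.read_state(); print(proj([s["eef_pos"],[562,-392,0],[562,-392,58]]))
E
```

```text
[[ 534.9 -367.1   58. ]
 [ 583.4 -362.9   58. ]
 [ 587.1 -412.6   58. ]
 [ 538.2 -415.3   58. ]] [ 560.88239522 -389.46374715   58.        ]
[[ 529. -471.   58.]
 [ 578. -463.   58.]
 [ 614. -437.   58.]
 [ 658. -416.   58.]
 [ 647. -479.   58.]]
[[385.65986126 362.37184968]
 [384.21351428 262.33216511]
 [384.55274796 277.10708685]]
```

```bash
python3 -m creep '[[1,[0.1,0,4],0],[1,[0.2,0,8],0],[1,[0.2,0,12],0],[1,[0.2,0,15],0],[1,[0.2,0,17.5],0],[1,[0.2,0,17.5],0],[0.2,[0.2,0,17.5],0],[-0.2,[0.2,0,17.5],0],[-0.2,[0.2,0,17.5],0],[-0.2,[0.2,0,17.5],0],[-0.2,[0.2,0,17.5],0],[-0.2,[0.2,0,17.5],0]]' 12
python3 -m creep '[[-0.2,[0,0,0],0],[-0.2,[0,0,0],0],[-0.2,[0,0,-3],0],[-0.2,[0,0,-6],0],[-0.2,[0,0,-9],0],[-0.2,[0,0,-12],0],[-0.2,[0,0,-12],0],[-0.2,[0,0,-12],0]]' 12
python3 -c "
from h import *
print(rel([618,27.3,155,np.pi/2+.0885]))"
```

```text
clock: 2.55
eef_pos: [562.3, -389.7, 35.7]
eef_rot: [3.141, 0.0, 1.661]
wrist_force: [-0.9, -0.3, 0.3]
finger_gap: 49.4
finger_force: 0.0
clock: 3.35
eef_pos: [562.1, -389.6, 154.9]
eef_rot: [-3.141, -0.0, 1.661]
wrist_force: [-0.4, 0.8, -2.7]
finger_gap: 48.3
finger_force: 11.9
(array([41.02,  9.31, -0.  ]), np.float64(0.02))
```

```bash
python3 -m creep '[[-0.2,[2,0.4,0],0],[-0.2,[6,1.3,0],0],[-0.2,[10,2.2,0],0],[-0.2,[14,3.1,0],0],[-0.2,[18,4,0],0],[-0.2,[22,5,0],0],[-0.2,[26,5.9,0],0],[-0.2,[30,6.8,0],0],[-0.2,[34,7.7,0],0],[-0.2,[37,8.4,0],0],[-0.2,[39.5,9,0],0],[-0.2,[41,9.3,0],0]]'
python3 -m creep '[[-0.2,[0,0,0],0],[-0.2,[0,0,0],0]]'
python3 - <<'E'
from h import *
p=manip.camera_params("wrist"); im=manip.camera("wrist"); t=manip.camera("top")
cv2.imwrite("pics/w2.png",cv2.resize(im[:,:,::-1],(768,576)))
print(p); print(rel([618,27.3,36,np.pi/2+.0885]))
E
```

```text
clock: 4.55
eef_pos: [617.4, 28.9, 153.5]
eef_rot: [-3.139, -0.0, 1.662]
wrist_force: [0.3, -0.2, -0.9]
finger_gap: 48.1
finger_force: 11.9
clock: 4.75
eef_pos: [617.7, 26.3, 154.6]
eef_rot: [-3.14, 0.0, 1.661]
wrist_force: [0.2, -0.7, -0.8]
finger_gap: 48.0
finger_force: 11.9
{'fovy': 63.1542850438951, 'cx': 255.03475328947727, 'cy': 192.9052561056615, 'k1': 0.024143135432221456, 'origin': array([610.75023736,  92.83161941, 318.02713221]), 'attitude': array([2.90786605e+00, 8.50316529e-04, 8.89939501e-02])}
(array([ 0.15,  0.03, 11.91]), np.float64(0.0))
```

View pics/w2.png

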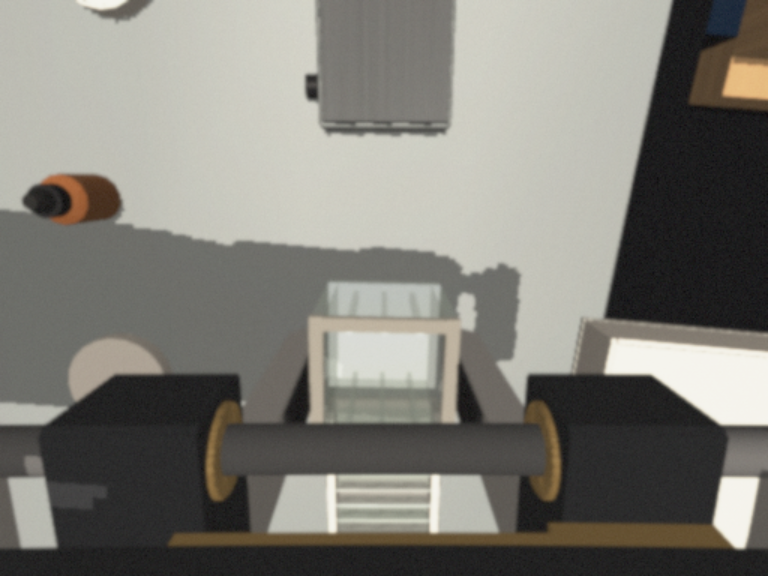

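The jar is held between the fingers. The warmer's near plate edge runs from (321,122) to (450,122), its sides go up to (319,5) and (455,5), and the dropper is at (75,198).

```bash
python3 - <<'E'
from h import *
p=manip.camera_params("wrist")
q=(np.array([(321,122),(449,122),(319,5),(454,5)])+.5)/1.5-.5
w=world(p,q,28)[:,:2]; print(w.round(1), np.linalg.norm(w[0]-w[1]),np.linalg.norm(w[2]-w[3]))
d=(w[2]+w[3]-w[0]-w[1]); d/=np.linalg.norm(d); print("head",np.arctan2(-d[0],d[1]),"centre",(w[0]+w[1])/2+55*d)
print(world(p,(np.array([(45,200),(90,198),(118,370)])+.5)/1.5-.5,[62,18,12.5]).round(1))
E
```

```text
[[572.  120.7]
 [646.6 127.3]
 [567.6 181.3]
 [641.9 187.8]] 74.92904391993095 74.56287571630243
head 0.075430522417057 centre [605.16467368 178.81553634]
[[433.   64.5  62. ]
 [430.   63.5  18. ]
 [439.2 -53.5  12.5]]
```

```bash
python3 -m creep '[[-0.2,[0.1,0,3],0],[-0.2,[0.1,0,6],0],[-0.2,[0.1,0,9],0],[-0.2,[0.1,0,10.5],0],[-0.2,[0.1,0,11.5],0],[-0.2,[0.1,0,11.9],0],[-0.2,[0.1,0,11.9],0],[-0.2,[0.1,0,11.9],0],[0.4,[0.1,0,11.9],0],[0.6,[0.1,0,11.9],0],[0.6,[0.1,0,11.9],0],[0.6,[0.1,0,11.9],0]]'
python3 -m creep '[[0.6,[0,0,-3],0],[0.6,[0,0,-6],0],[0.6,[0,0,-9],0],[0.6,[0,0,-12],0],[0.6,[0,0,-16],0],[0.6,[0,0,-16],0]]'
python3 -c "
from h import *
print(rel([427,62,190,.0885]),rel([427,62,190,np.pi+.0885]),manip.read_state()['joints'])"
```

```text
clock: 6.05
eef_pos: [618.0, 28.0, 36.7]
eef_rot: [3.141, 0.0, 1.661]
wrist_force: [0.1, -0.3, -0.9]
finger_gap: 74.1
finger_force: 0.0
clock: 6.65
eef_pos: [619.7, 28.0, 202.3]
eef_rot: [3.133, 0.001, 1.661]
wrist_force: [-1.1, 0.5, 0.4]
finger_gap: 75.3
finger_force: 0.0
(array([  5.12, -18.89,   1.06]), np.float64(18.02)) (array([  5.12, -18.89,   1.06]), np.float64(-17.98)) [-1.38202052e-02  4.65541555e-01  1.33401360e+00  3.20785056e-05
  1.33331057e+00 -1.03906558e-01]
```

```bash
python3 -m creep '[[0.6,[0.5,-2,0],1.5],[0.6,[1.1,-4,0],3],[0.6,[1.7,-6,0],4.5],[0.6,[2.2,-8,0.2],6],[0.6,[2.8,-10,0.5],7.7],[0.6,[3.3,-12,1],9.4],[0.6,[3.8,-14,1],11],[0.6,[4.4,-16,1],12.7],[0.6,[5.1,-18.9,1],14.4],[0.6,[5.1,-18.9,1],16],[0.6,[5.1,-18.9,1],17.5],[0.6,[5.1,-18.9,1],18]]'
python3 -m creep '[[0.6,[0,0,0],0],[0.6,[0,0,0],0]]'
python3 - <<'E'
from h import *
p=manip.camera_params("wrist"); im=manip.camera("wrist")
cv2.imwrite("pics/w3.png",cv2.resize(im[:,:,::-1],(768,576)))
np.save("w3.npy",p,allow_pickle=True)
E
```

```text
clock: 7.85
eef_pos: [424.9, 61.9, 186.3]
eef_rot: [3.142, -0.0, 0.085]
wrist_force: [1.2, 1.0, 0.9]
finger_gap: 75.0
finger_force: 0.0
clock: 8.05
eef_pos: [425.0, 61.8, 186.3]
eef_rot: [-3.142, 0.0, 0.092]
wrist_force: [0.1, 0.1, -0.0]
finger_gap: 75.5
finger_force: 0.0
```

View pics/w3.png

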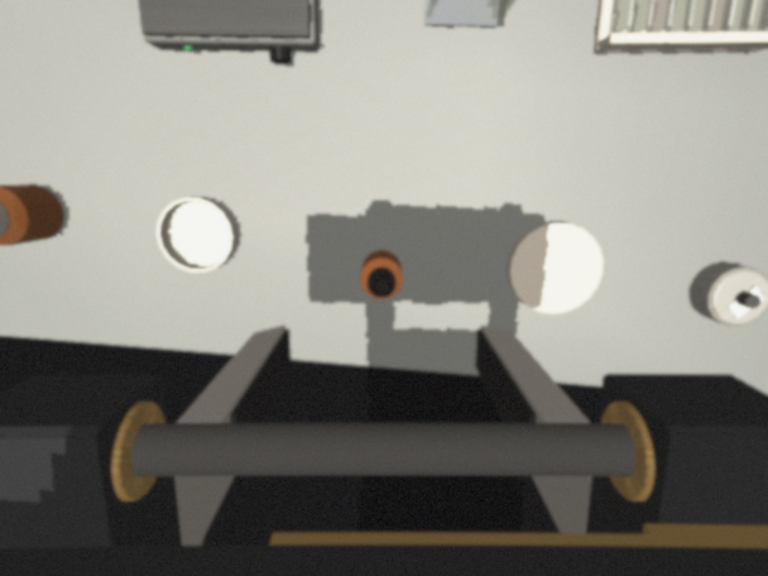

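The dropper is at (382,274) with its bulb at (382,281), dish rim (198,234), lid (557,267), the warmer's front plate edge from (145,37) to (310,38), and the jar standing at (465,10).

```bash
python3 - <<'E'
from h import *
p=np.load("w3.npy",allow_pickle=True).item()
q=(np.array([(382,281),(382,273),(198,234),(557,267),(145,37),(310,38)])+.5)/1.5-.5
print(world(p,q,[60,34,16,12.5,28,28]).round(1))
print(rel([426,62,20,.0885]))
E
```

```text
[[427.3  62.7  60. ]
 [427.2  62.7  34. ]
 [439.8 194.9  16. ]
 [438.9 -64.2  12.5]
 [560.8 222.   28. ]
 [570.2 120.6  28. ]]
(array([ 1.000e-01, -1.000e-02,  1.663e+01]), np.float64(0.03))
```

```bash
python3 -m creep '[[0.6,[0.2,0,4],0],[0.6,[0.2,0,8],0],[0.6,[0.2,0,12],0],[0.6,[0.2,0,15],0],[0.6,[0.2,0,16.6],0],[0.6,[0.2,0,16.6],0],[0,[0.2,0,16.6],0],[-0.5,[0.2,0,16.6],0],[-0.5,[0.2,0,16.6],0],[-0.5,[0.2,0,16.6],0],[-0.5,[0.2,0,16.6],0],[-0.5,[0.2,0,16.6],0]]' 10
python3 -m creep '[[-0.5,[0,0,0],0],[-0.5,[0,0,0],0],[-0.5,[0,0,0],0],[-0.5,[0,0,-3],0],[-0.5,[0,0,-6],0],[-0.5,[0,0,-9],0],[-0.5,[0,0,-12],0],[-0.5,[0,0,-12],0],[-0.5,[0,0,-12],0]]' 10
python3 -c "
from h import *
j=np.array([618,27.5]); d=j+60*np.array([np.cos(.0885),np.sin(.0885)]); print(d,rel([*d,140,.0885]))"
```

```text
clock: 9.3
eef_pos: [427.1, 62.0, 20.6]
eef_rot: [-3.142, -0.0, 0.09]
wrist_force: [0.0, 0.4, 0.3]
finger_gap: 30.7
finger_force: 0.4
clock: 10.2
eef_pos: [427.0, 62.0, 140.2]
eef_rot: [-3.142, -0.0, 0.09]
wrist_force: [-0.2, -0.2, -1.0]
finger_gap: 29.4
finger_force: 10.0
[677.76518582  32.80307117] (array([24.71,  5.16,  0.03]), np.float64(0.02))
```

```bash
python3 -m creep '[[-0.5,[2,0.4,0],0],[-0.5,[5,1,0],0],[-0.5,[8,1.7,0],0],[-0.5,[11,2.3,0],0],[-0.5,[14,2.9,0],0],[-0.5,[17,3.6,0],0],[-0.5,[20,4.2,0],0],[-0.5,[22.5,4.7,0],0],[-0.5,[24.7,5.1,0],0],[-0.5,[24.7,5.1,0],0],[-0.5,[24.7,5.1,0],0],[-0.5,[24.7,5.1,0],0]]'
python3 -m creep '[[-0.5,[0,0,3],0],[-0.5,[0,0,6],0],[-0.5,[0,0,9],0],[-0.5,[0,0,11],0],[-0.5,[0,0,11.9],0],[-0.5,[0,0,11.9],0],[-0.5,[0,0,11.9],0],[-0.1,[0,0,11.9],0],[0.1,[0,0,11.9],0],[0.2,[0,0,11.9],0],[0.2,[0,0,11.9],0],[0.2,[0,0,11.9],0]]'
python3 -m creep '[[0.2,[0,0,-2],0],[0.2,[0,0,-5],0],[0.2,[0,0,-9],0],[0.2,[0,0,-13],0],[0.2,[0,0,-16],0],[0.5,[0,0,-16],0]]'
python3 -c "
from h import *
print(rel([439.5,194.5,150,.0885]))"
```

```text
clock: 11.4
eef_pos: [676.8, 33.5, 139.5]
eef_rot: [-3.141, 0.002, 0.09]
wrist_force: [-0.7, -0.7, -0.5]
finger_gap: 29.7
finger_force: 10.0
clock: 12.6
eef_pos: [677.7, 33.4, 21.5]
eef_rot: [3.142, -0.0, 0.09]
wrist_force: [-1.0, -0.2, 0.1]
finger_gap: 56.5
finger_force: 0.0
clock: 13.2
eef_pos: [679.2, 33.4, 186.8]
eef_rot: [3.141, -0.008, 0.09]
wrist_force: [0.5, -1.0, 0.9]
finger_gap: 61.2
finger_force: 0.0
(array([-22.45, -18.2 ,   3.49]), np.float64(0.02))
```

Next, the dish.

```bash
python3 -m creep '[[0.8,[-3,-2.4,0],0],[0.8,[-6,-4.9,0],0],[0.8,[-9,-7.3,0.5],0],[0.8,[-12,-9.7,1],0],[0.8,[-15,-12.2,2],0],[0.8,[-18,-14.6,3],0],[0.8,[-21,-17,3.5],0],[0.8,[-22.5,-18.2,3.5],0],[0.8,[-22.5,-18.2,3.5],0],[0.8,[-22.5,-18.2,3.5],0],[0.8,[-22.5,-18.2,3.5],0]]'
python3 - <<'E'
from h import *
p=manip.camera_params("wrist"); im=manip.camera("wrist")
cv2.imwrite("pics/w4.png",cv2.resize(im[:,:,::-1],(768,576)))
np.save("w4.npy",p,allow_pickle=True)
print(rel([439.5,194.5,17,.0885]))
E
```

```text
clock: 14.3
eef_pos: [437.9, 194.0, 146.3]
eef_rot: [3.141, 0.0, 0.089]
wrist_force: [-0.1, -0.5, 0.2]
finger_gap: 84.6
finger_force: 0.0
(array([ 0.17, -0.05, 12.92]), np.float64(0.01))
```

View pics/w4.png

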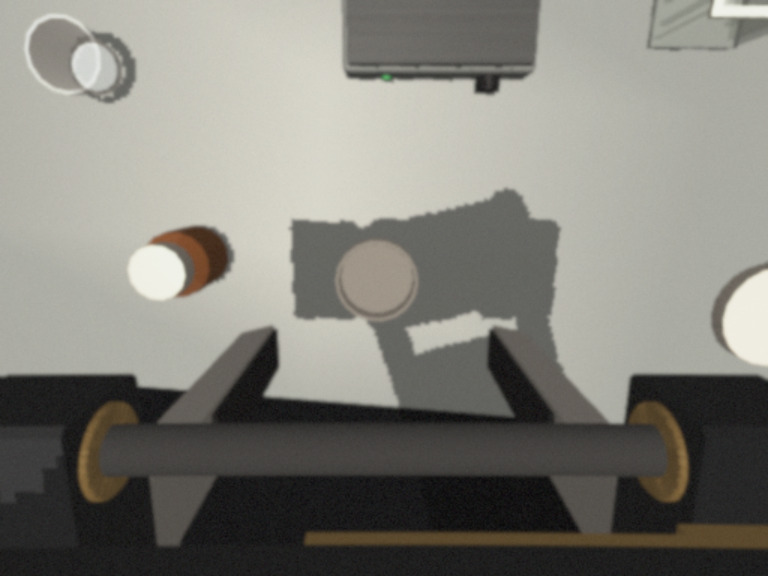

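The dish rim centre is at (376,280), under the gripper. The warmer's front plate edge runs (346,66)–(536,66), and the reagent bottle at (165,270) is well clear.

```bash
python3 - <<'E'
from h import *
p=np.load("w4.npy",allow_pickle=True).item()
q=(np.array([(376,280),(346,66),(536,66)])+.5)/1.5-.5
w=world(p,q,[16,28,28]);print(w.round(1))
m=(w[1]+w[2])/2; print("warmer",m[:2]+37.5*np.array([np.cos(.0885),np.sin(.0885)]))
print(rel([*w[0,:2],17,.0885]))
E
```

```text
[[439.7 198.6  16. ]
 [561.2 225.4  28. ]
 [570.2 121.1  28. ]]
warmer [603.03890432 176.55686458]
(array([ 0.22, -0.46, 12.92]), np.float64(0.01))
```

```bash
python3 -m creep '[[0.8,[0.1,-0.1,4],0],[0.8,[0.2,-0.2,8],0],[0.8,[0.2,-0.2,11],0],[0.8,[0.2,-0.2,12.9],0],[0.8,[0.2,-0.2,12.9],0],[0.8,[0.2,-0.2,12.9],0],[0.4,[0.2,-0.2,12.9],0],[0.2,[0.2,-0.2,12.9],0],[0,[0.2,-0.2,12.9],0],[0,[0.2,-0.2,12.9],0],[0,[0.2,-0.2,12.9],0],[0,[0.2,-0.2,12.9],0]]' 8
python3 -m creep '[[0,[0,0,0],0],[0,[0,0,0],0],[0,[0,0,-2],0],[0,[0,0,-5],0],[0,[0,0,-8],0],[0,[0,0,-10],0],[0,[0,0,-10],0],[0,[0,0,-10],0]]' 8
python3 -c "
from h import *
print(rel([604,175.3,117,.0885]))"
```

```text
clock: 15.55
eef_pos: [439.1, 196.6, 17.6]
eef_rot: [-3.142, -0.0, 0.09]
wrist_force: [-0.4, 0.1, 2.5]
finger_gap: 54.4
finger_force: 8.0
clock: 16.35
eef_pos: [438.8, 196.5, 116.9]
eef_rot: [3.142, 0.0, 0.09]
wrist_force: [-0.3, -0.2, -0.2]
finger_gap: 54.2
finger_force: 8.0
(array([ 1.626e+01,  3.600e+00, -1.000e-02]), np.float64(0.02))
```

```bash
python3 -m creep '[[0,[2,0.4,0],0],[0,[5,1.1,0],0],[0,[8,1.8,0],0],[0,[11,2.4,0],0],[0,[14,3.1,0],0],[0,[16.3,3.6,0],0],[0,[16.3,3.6,0],0],[0,[16.3,3.6,0],0],[0,[16.3,3.6,0],0]]'
python3 -m creep '[[0,[0,0,2],0],[0,[0,0,4],0],[0,[0,0,5.5],0],[0,[0,0,6.5],0],[0,[0,0,7],0],[0,[0,0,7.1],0],[0,[0,0,7.1],0],[0,[0,0,7.1],0]]'
```

```text
clock: 17.25
eef_pos: [603.6, 175.6, 116.5]
eef_rot: [3.141, 0.002, 0.09]
wrist_force: [0.4, -0.4, -0.2]
finger_gap: 54.6
finger_force: 8.0
clock: 18.05
eef_pos: [605.0, 175.5, 47.2]
eef_rot: [-3.141, -0.001, 0.09]
wrist_force: [-0.1, -0.6, 0.6]
finger_gap: 54.8
finger_force: 8.0
```

```bash
python3 -m creep '[[0,[0,0,0.05],0],[0,[0,0,0.1],0],[0,[0,0,0.15],0],[0,[0,0,0.15],0]]'
python3 -m creep '[[0.2,[0,0,0],0],[0.25,[0,0,0],0],[0.3,[0,0,0],0],[0.5,[0,0,0],0],[0.5,[0,0,0],0],[0.5,[0,0,0],0],[0.5,[0,0,-3],0],[0.6,[0,0,-6],0],[0.7,[0,0,-10],0],[0.8,[0,0,-12],0],[0.8,[0,0,-12],0]]'
python3 -c "
from h import *
print(rel([439,-64.5,155,.0885]))"
```

```text
clock: 18.45
eef_pos: [604.8, 175.5, 45.6]
eef_rot: [-3.142, -0.001, 0.09]
wrist_force: [-1.4, -0.4, 5.0]
finger_gap: 54.4
finger_force: 8.0
clock: 19.55
eef_pos: [605.8, 175.7, 168.3]
eef_rot: [-3.141, -0.005, 0.09]
wrist_force: [1.1, 0.0, -0.8]
finger_gap: 84.7
finger_force: 0.0
(array([-18.77,  22.42,   1.21]), np.float64(0.02))
```

```bash
python3 -m creep '[[0.9,[-2,2.5,0],0],[0.9,[-5,6,0],0],[0.9,[-8,9.5,0],0],[0.9,[-11,13,0.5],0],[0.9,[-14,16.5,1],0],[0.9,[-17,20,1.2],0],[0.9,[-18.8,22.4,1.2],0],[0.9,[-18.8,22.4,1.2],0],[0.9,[-18.8,22.4,1.2],0],[0.9,[-18.8,22.4,1.2],0],[0.9,[-18.8,22.4,1.2],0]]'
python3 - <<'E'
from h import *
p=manip.camera_params("wrist"); im=manip.camera("wrist")
cv2.imwrite("pics/w5.png",cv2.resize(im[:,:,::-1],(768,576)))
np.save("w5.npy",p,allow_pickle=True)
print(rel([439,-64.5,17,.0885]))
E
```

```text
clock: 20.65
eef_pos: [437.8, -63.8, 152.6]
eef_rot: [-3.141, 0.001, 0.091]
wrist_force: [-0.8, 0.7, -0.6]
finger_gap: 89.7
finger_force: 0.0
(array([ 0.13,  0.08, 13.56]), np.float64(0.03))
```

View pics/w5.png

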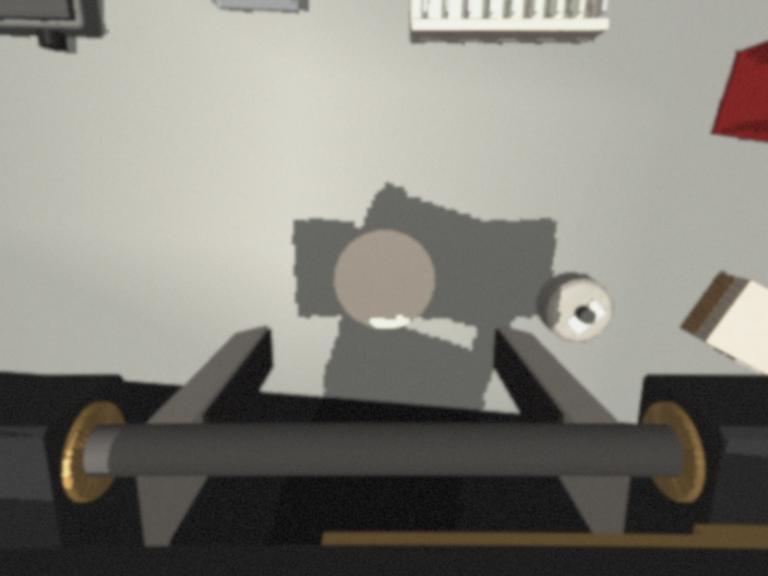

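The lid spans (334–434, 230–328), so its centre is (384,279), right between the fingers.

```bash
python3 - <<'E'
from h import *
p=np.load("w5.npy",allow_pickle=True).item()
w=world(p,(np.array([(384,279)])+.5)/1.5-.5,12.5)[0];print(w)
print(rel([*w[:2],17,.0885]))
E
python3 -m creep '[[0.9,[0.1,0,4],0],[0.9,[0.1,0,8],0],[0.9,[0.1,0,11.5],0],[0.9,[0.1,0,13.5],0],[0.9,[0.1,0,13.5],0],[0.9,[0.1,0,13.5],0],[0.6,[0.1,0,13.5],0],[0.4,[0.1,0,13.5],0],[0.3,[0.1,0,13.5],0],[0.3,[0.1,0,13.5],0],[0.3,[0.1,0,13.5],0]]' 8
python3 -m creep '[[0.3,[0,0,0],0],[0.3,[0,0,0],0],[0.3,[0,0,-2],0],[0.3,[0,0,-5],0],[0.3,[0,0,-8],0],[0.3,[0,0,-11],0],[0.3,[0,0,-11],0],[0.3,[0,0,-11],0]]' 8
python3 -c "
from h import *
print(rel([604.8,175.6,127,.0885]))"
```

```text
[438.46481274 -64.38708369  12.5       ]
(array([ 0.08,  0.06, 13.56]), np.float64(0.03))
clock: 21.8
eef_pos: [438.7, -64.5, 18.2]
eef_rot: [3.141, -0.001, 0.09]
wrist_force: [0.3, 1.1, 3.7]
finger_gap: 67.9
finger_force: 8.0
clock: 22.6
eef_pos: [438.4, -64.5, 127.7]
eef_rot: [3.141, -0.0, 0.09]
wrist_force: [-0.4, 0.2, -1.4]
finger_gap: 67.9
finger_force: 8.0
(array([ 18.73, -22.42,   0.08]), np.float64(0.02))
```

```bash
python3 -m creep '[[0.3,[2,-2.4,0],0],[0.3,[4.5,-5.4,0],0],[0.3,[7,-8.4,0],0],[0.3,[9.5,-11.4,0],0],[0.3,[12,-14.4,0],0],[0.3,[14.5,-17.4,0],0],[0.3,[17,-20.4,0],0],[0.3,[18.7,-22.4,0],0],[0.3,[18.7,-22.4,0],0],[0.3,[18.7,-22.4,0],0],[0.3,[18.7,-22.4,0],0]]'
python3 - <<'E'
from h import *
print(rel([605,175.6,52,.0885])); im=manip.camera("wrist")
cv2.imwrite("pics/w6.png",cv2.resize(im[:,:,::-1],(768,576)))
E
```

```text
clock: 23.7
eef_pos: [604.0, 174.5, 126.9]
eef_rot: [3.141, 0.002, 0.089]
wrist_force: [-0.3, 0.4, 0.2]
finger_gap: 68.2
finger_force: 8.0
(array([ 0.13, -0.1 ,  7.49]), np.float64(0.01))
```

View pics/w6.png

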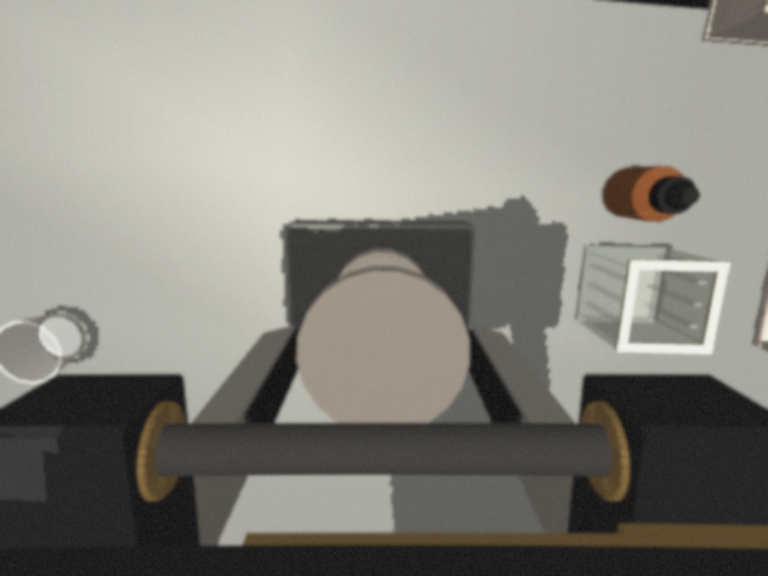

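The lid (383,345) hangs over the dish (rim visible at 381,250), laterally aligned. The jar and dropper stand upright in their places.

```bash
python3 -m creep '[[0.3,[0.1,0,2],0],[0.3,[0.1,0,4],0],[0.3,[0.1,0,5.5],0],[0.3,[0.1,0,6.3],0],[0.3,[0.1,0,6.8],0],[0.3,[0.1,0,7.1],0],[0.3,[0.1,0,7.3],0],[0.3,[0.1,0,7.3],0],[0.3,[0.1,0,7.3],0]]'
```

```text
clock: 24.65
eef_pos: [605.8, 175.6, 55.4]
eef_rot: [-3.141, -0.001, 0.09]
wrist_force: [-0.7, -0.5, -1.1]
finger_gap: 68.0
finger_force: 8.0
```

```bash
python3 -m creep '[[0.3,[-0.05,0,0.05],0],[0.3,[-0.05,0,0.1],0],[0.3,[-0.05,0,0.2],0],[0.3,[-0.05,0,0.25],0],[0.3,[-0.05,0,0.3],0],[0.3,[-0.05,0,0.3],0],[0.3,[-0.05,0,0.3],0]]'
```

```text
clock: 25.35
eef_pos: [605.1, 175.5, 52.2]
eef_rot: [-3.142, -0.0, 0.09]
wrist_force: [-3.1, -1.3, 5.3]
finger_gap: 68.2
finger_force: 8.0
```

Contact at the expected seated height (52.2), so I release and rise.

```bash
python3 -m creep '[[0.5,[0,0,0],0],[0.55,[0,0,0],0],[0.6,[0,0,0],0],[0.7,[0,0,0],0],[0.7,[0,0,0],0],[0.7,[0,0,0],0],[0.7,[0,0,-3],0],[0.7,[0,0,-6],0],[0.7,[-1,0,-10],0],[0.7,[-4,0,-13],0],[0.7,[-7,0,-13],0],[0.7,[-10,0,-13],0]]'
python3 -m creep '[[0.7,[-2,0,0],0],[0.7,[-2,0,0],0],[0.7,[-2,0,0],0],[0.7,[-2,0,0],0]]'
python3 - <<'E'
from h import *
t=manip.camera("wrist"); s=manip.camera("scene"); 
np.save("w7.npy",manip.camera_params("wrist"),allow_pickle=True)
a=cv2.resize(t[:,:,::-1],(512,384)); b=cv2.resize(s[150:300,230:350][:,:,::-1],(480,600),interpolation=cv2.INTER_CUBIC)
cv2.imwrite("pics/w7.png",cv2.resize(a,(768,576))); cv2.imwrite("pics/s7.png",b)
E
```

```text
clock: 26.55
eef_pos: [504.6, 166.4, 182.8]
eef_rot: [-3.141, -0.002, 0.09]
wrist_force: [0.3, 0.1, -0.5]
finger_gap: 79.9
finger_force: 0.0
clock: 26.95
eef_pos: [486.4, 164.7, 182.0]
eef_rot: [-3.142, -0.0, 0.09]
wrist_force: [0.5, -0.0, -0.2]
finger_gap: 80.5
finger_force: 0.0
```

View pics/w7.png

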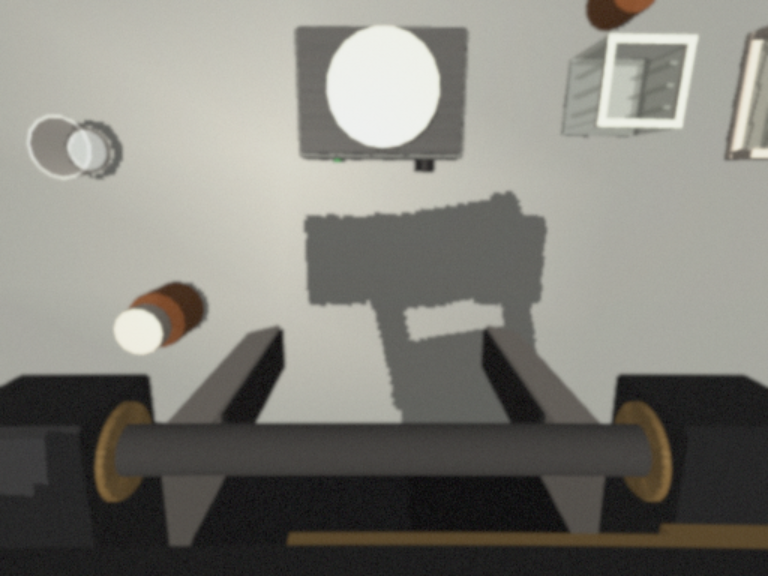

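View pics/s7.png

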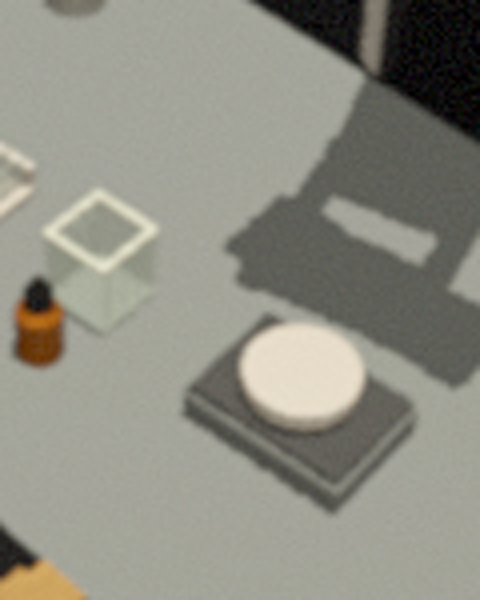

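The wrist view shows the lid flat on the dish at (384,87), with plate corners (297,27), (467,28), (463,154), (301,154) and the jar rim around (648,80). The scene view shows the lid level and seated, and the dropper at (40,325) upright behind the jar at (100,260). A quick numeric check before handing in.

```bash
python3 - <<'E'
from h import *
p=np.load("w7.npy",allow_pickle=True).item()
f=lambda l,z:world(p,(np.array(l)+.5)/1.5-.5,z)[:,:2]
w=f([(297,27),(467,28),(463,154),(301,154)],28); l=f([(384,87)],46.5)[0]; j=f([(608,34),(697,35),(684,127),(599,125)],58).mean(0)
c=w.mean(0); e=(w[0]-w[1])+(w[3]-w[2]); h=np.arctan2(-e[0],e[1])
print(c,l,j,h); r=np.array([[np.cos(h),np.sin(h)],[-np.sin(h),np.cos(h)]])
print("lid in w",r@(l-c),"jar in w",r@(j-c))
E
```

```text
[603.22017748 175.73545892] [603.57442064 174.55315396] [616.83232456  27.19646566] 0.08624207045507254
lid in w [ 0.25108852 -1.20842369] jar in w [   0.76712059 -149.15942677]
```

```bash
python3 -c "
from cell import manip
print(manip.sign_off())"
```

```text
the job is handed in; nothing more can be done
None
```

The staining row is laid out and handed in at about 27 s on the robot clock: the jar measured about 1 mm off the warmer–rack line, the dropper was set down 60 mm behind it (20 mm gap), and the dish with its lid seated is about 1 mm from the plate centre; no bystander was touched, and the hand-in gave no verdict.

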